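# Send the roast samples to their stations

## Task

Hand out the four round steel sample tins from the last roast: the small one onto the pan of the bench scale, the flat one onto the stage of the colour meter, the stout one into the dark wooden tray and the tall one onto the round cork mat. Stand each upright in the middle of its place and set it down gently before letting go, without dropping it, since the scale and the meter are delicate; leave the two square tins where they are.

Things in the scene. Friction and masses are not known exactly. Their poses are not given: they have to be found in the camera images.
- small_tin_mid (a point): The small tin, the narrowest of the four round tins: a closed round plain steel sample tin with a flat lid, diameter 42 mm, height 48 mm, loose, standing upright (lid up). The point is its centre, on its axis and half-way up (24 mm over its base); z points up to the lid. About 60 to 130 g.
- flat_tin_mid (a point): The flat tin, the lowest and widest of the round tins: a closed round plain steel sample tin with a flat lid, diameter 68 mm, height 28 mm, loose, standing upright (lid up). The point is its centre, on its axis and half-way up (14 mm over its base); z points up to the lid. About 75 to 155 g.
- wide_tin_mid (a point): The stout tin, wide and middling in height: a closed round plain steel sample tin with a flat lid, diameter 62 mm, height 70 mm, loose, standing upright (lid up). The point is its centre, on its axis and half-way up (35 mm over its base); z points up to the lid. About 140 to 280 g.
- tall_tin_mid (a point): The tall tin, the tallest and slim: a closed round plain steel sample tin with a flat lid, diameter 48 mm, height 100 mm, loose, standing upright (lid up). The point is its centre, on its axis and half-way up (50 mm over its base); z points up to the lid. About 125 to 250 g.
- scale_pan (a point): The small bench scale, fixed to the table: a black body 116 x 106 mm in plan, 18 mm high, with a plain steel weighing pan 86 mm (x) by 98 mm (y), its top 24 mm over the table, and a small display strip on its own -x side, towards the robot. The point is the centre of the pan's top face (12 mm to +x of the body's centre); z up.
- meter_stage (a point): The roast colour meter, fixed to the table: a black box 106 x 106 mm in plan and 46 mm high with a round metal stage on top, 86 mm in diameter, 4 mm proud, with a glass window in it (flush). The point is the centre of the stage's top face, 50 mm over the table; z up.
- tray_floor (a point): The retained-sample tray, fixed to the table: a shallow square dark wooden tray, 112 x 112 mm outside, walls 5 mm thick and 10 mm high, floor 5 mm thick. The point is the centre of its inner floor, 5 mm over the table (the rim stands 5 mm above it); z up.
- mat_top (a point): The cupping mat, fixed to the table: a round cork mat, diameter 104 mm, 6 mm thick, with a dark outer band. The point is the centre of its top face, 6 mm over the table; z up.
- square_tin_a_mid (a point): Bystander, to be left alone: the taller square steel tin, 52 x 52 mm, 85 mm high, loose. The point is its centre, half-way up; z up.
- square_tin_b_mid (a point): Bystander, to be left alone: the low square steel tin, 60 x 60 mm, 36 mm high, loose. The point is its centre, half-way up; z up. (A small brown glass vial, 30 mm wide and 60 mm tall, also stands near the middle of the working area, about 565 mm straight ahead of the robot; it plays no part. Everything else lies farther out or at the sides, clear of the tins and their places.)
Mind the look-alikes: they are no part of the job. What is shaped like the part that bears small_tin_mid but red is not meant.

How it is judged:
By the outcome, as a careful person would: the job done as asked, in the order asked, and still so for the second after the job is handed in, with the robot touching nothing.
It also fails if it takes over 112 s, if anything falls off the work surface, if the arm or the gripper's body presses on something with over 40 N, if the wrist force passes 120 N, or if a joint passes its speed limit or range.

## Robot

A 6-joint arm with a two-finger parallel gripper is mounted at the origin on the work surface. World frame = base frame: x ahead of the robot, y to its left, z up, the work surface at z = 0. Lengths are in mm, angles in degrees, forces in N, time in s.
With the tool pointing down it reaches from about 300 to 850 mm from the base axis. Payload 4.2 kg.
Tool frame: the origin (TCP) lies midway between the tips of the shut fingers; the grasp point (between the pads) lies 19 mm behind it (env.grip_point_offset is the distance from the TCP to the grasp point, in mm); z points along the fingers, x is the direction in which the jaws open and shut, and the axes are right-handed (so a half turn about z gives the same grasp; the last joint's range is limited). The gripper opens to 91 mm and grips with 3 to 60 N. Pads are 32 mm wide; open, the fingers measure 118 mm over their backs; the gripper's body (76 mm by 178 mm) begins 60 mm behind the grasp point.
Start: joints at [-73.51, 18.312, 89.639, -0, 72.044, -1.146], TCP at [174.207, -547.992, 213.976] pointing down, gripper open.
Joint ranges: [-177.97, 177.97], [-48.28, 115.42], [12.27, 149.76], [-77.06, 257.06], [2.81, 150.46], [-146.56, 146.56]. Speed limits (degrees/s): [147.25, 147.25, 180, 180, 180, 180].

## Interface

Orientations are given as [roll, pitch, yaw] about the fixed x, y, z axes, in that order (R = Rz(yaw) Ry(pitch) Rx(roll)).
In Python, from workcell import env gives the robot as it stands.
- The arm moves only by the shell command python3 -m pendant 'ROWS' [FORCE]. ROWS is JSON, a list of rows, each an object with "xyz": the shift along the tool's x, y, z in m, a list of three; "roll": the turn about the tool's z in degrees; "jaw": the closure, from 0 (fully open) to 1 (shut). A call has exactly 8 rows; each row is the pose to reach, as a shift and turn from the pose commanded when the call began, along the tool's axes at that moment; what a row does not reach only later rows make up. A row lasts 1/8 s, in which the tool goes at most 62.5 mm and 10.7 degrees, less where a joint would pass 70% of its speed; a pose out of reach is approached as far as the arm can. A call with a gripper value outside its range is refused whole. The fingers move at their own pace and stop on an object; FORCE is the grip in N (left out, the last holds). Time passes only in rows, so rows that repeat a pose let the fingers close, or fill a call up. It gives the time, the measured TCP pose, the force and the opening at its end, in the units of the state.
- env.state(): the state, without advancing time (a new reading comes with each control period).
- env.grab_frame(name): name is "scene" or "side" or "wrist"; returns (picture, depth): 480x640x3 uint8, blue, green, red; 480x640 float32, mm along the optical axis (not along the pixel's ray), 0 where there is no reading.
- env.camera_params(name): a dict with "camera_matrix" (3x3 intrinsics, pixels), "cam_to_world" (4x4, takes a point from camera to world coordinates); the wrist camera has in their place "hand_eye" (4x4, takes a point from camera to tool coordinates, whose origin is the TCP and whose axes are the tool frame's). Camera axes: x right, y up, looking along -z (the intrinsics and any distortion apply to the point x, -y, -z); pixel columns grow to the right and rows downward; lengths in mm; the calibration is good to about 2 mm. A picture is of the moment at which its call begins: read the wrist's pose just before it. camera_params takes no time and is no camera call.
- env.job_done(): hands the job in, once; it reports no verdict.
The state is a dict: "time_s": time; "qpos": joint angles; "qvel": joint speeds; "effort": joint torques, N m; "ee_pos": TCP position; "ee_rot": TCP orientation; "force": force on the tool from outside, world axes, zero at the start; "torque": the same for the moment, N m; "gripper_width": finger opening in mm.
Only numpy, scipy, OpenCV 4.12 (cv2) and the standard library are available. Lean on these libraries where they do the work, as an engineer would, in place of code of your own. Each camera call takes 0.05 s, during which the arm holds its last target. There are 200 camera calls.

## Working session

There is one attempt and no reset: what is moved stays moved. The work goes in short steps, Python scripts to look and compute and a shell command to move; the robot and the scene stay as the last step left them, time stands still between calls to the robot, and variables do not carry over. Pictures are saved under pics/ and viewed, about 12 in all and at most 16, crops included, and the job is handed in when it is done.

```bash
ls; mkdir -p pics; python3 - <<'E'
from workcell import env
import cv2,numpy as np
s=env.state();print(s['time_s'],s['ee_pos'],s['ee_rot'],s['force'],s['gripper_width'])
for n in ['scene','side']:
    im,d=env.grab_frame(n);cv2.imwrite(f'pics/{n}0.png',im);np.savez(f'{n}0.npz',im=im,d=d)
    p=env.camera_params(n);print(n,{k:np.round(v,3).tolist() if not isinstance(v,str) else v for k,v in p.items()})
print(env.camera_params('wrist'))
E
```

```text
pics
0.0 [ 174.0703537  -547.5068913   213.12700847] [-1.79998030e+02  9.88091372e-02 -7.23634377e+01] [-0.08123494  0.66944103  0.37927654] 91.33715096696424
scene {'camera_matrix': [[500.859, 0.0, 320.887], [0.0, 500.859, 245.377], [0.0, 0.0, 1.0]], 'cam_to_world': [[-0.628, -0.555, 0.545, 1194.66], [0.778, -0.44, 0.448, 521.916], [-0.009, 0.706, 0.708, 922.945], [0.0, 0.0, 0.0, 1.0]]}
side {'camera_matrix': [[448.052, 0.0, 316.247], [0.0, 448.052, 237.618], [0.0, 0.0, 1.0]], 'cam_to_world': [[-0.706, 0.511, -0.491, 92.835], [-0.708, -0.489, 0.509, 456.981], [0.02, 0.707, 0.707, 702.498], [0.0, 0.0, 0.0, 1.0]]}
{'camera_matrix': array([[382.19125581,   0.        , 317.07323692],
       [  0.        , 382.19125581, 242.60880099],
       [  0.        ,   0.        ,   1.        ]]), 'hand_eye': array([[ 9.99999132e-01, -1.26215004e-03,  3.78130177e-04,
        -2.60623724e-02],
       [-1.11445845e-03, -9.63348810e-01, -2.68249564e-01,
        -7.57803828e+01],
       [ 7.02842453e-04,  2.68248909e-01, -9.63349380e-01,
        -1.70621942e+02],
       [ 0.00000000e+00,  0.00000000e+00,  0.00000000e+00,
         1.00000000e+00]])}
```

View pics/scene0.png

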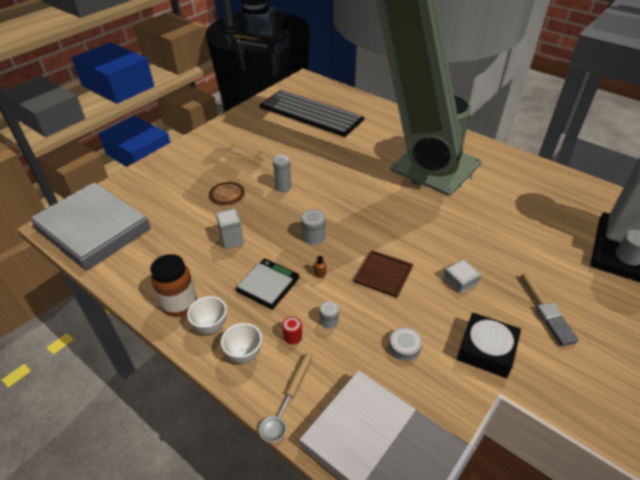

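View pics/side0.png

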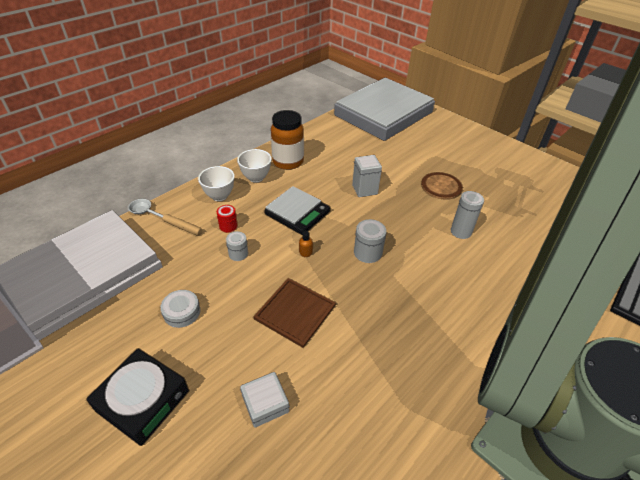

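The scene view shows the small tin at (329,314), the red decoy at (292,329), the flat tin at (405,344), the stout tin at (313,227) and the tall tin at (282,174). The mat is at (227,192), the scale at (267,282), the tray at (383,273) and the meter at (490,340). The square tins are at (230,229) and (462,276). The side view agrees. Next I measure lid and top faces from depth in both views.

```bash
cat > h.py <<'E'
import numpy as np,cv2
from workcell import env
def cloud(d,p,T):
    K=p['camera_matrix'];v,u=np.mgrid[:480,:640]
    P=np.stack([(u-K[0,2])*d/K[0,0],-(v-K[1,2])*d/K[1,1],-d,np.ones_like(d)],-1)
    W=(P@T.T)[...,:3];W[d<=0]=np.nan;return W
def face(W,u,v,z,r,R,tol=4):
    "points at height z near pixel (u,v), largest blob; returns rect/circle fit"
    c=np.nanmedian(W[v-2:v+3,u-2:u+3].reshape(-1,3),0)
    m=(abs(W[...,2]-z)<tol)&(np.hypot(W[...,0]-c[0],W[...,1]-c[1])<R)
    n,l,st,_=cv2.connectedComponentsWithStats(m.astype(np.uint8))
    if n<2:return c,None
    k=1+np.argmax(st[1:,4]);q=W[l==k]
    xy=q[:,:2].astype(np.float32)
    return c,(cv2.minEnclosingCircle(xy),cv2.minAreaRect(xy),np.median(xy,0),np.median(q[:,2]),len(q))
E
python3 - <<'E'
from h import *
pix={'small':((329,306),(237,239),48,21),'flat':((405,338),(180,302),28,34),'stout':((313,217),(371,231),70,31),'tall':((282,161),(469,200),100,24),
'scale':((267,282),(297,205),24,65),'meter':((492,338),(135,388),50,43),'tray':((383,273),(296,311),5,75),'mat':((227,192),(442,185),6,52),
'sqa':((229,218),(367,163),85,36),'sqb':((462,272),(265,395),36,42),'red':((292,323),(227,213),48,21),'vial':((320,262),(306,238),60,15)}
f=lambda a:np.round(np.asarray(a,float),1).tolist()
for i,n in enumerate(['scene','side']):
    z=np.load(n+'0.npz');p=env.camera_params(n);W=cloud(z['d'],p,np.array(p['cam_to_world']))
    print(n)
    for k,v in pix.items():
        c,r=face(W,*v[i],v[2],v[3],v[3]*1.5, 4 if k not in('mat','tray') else 2.5)
        print(k,f(c), r and (f(r[0][0]),round(2*r[0][1],1),'rect',f(r[1][0]),f(r[1][1]),round(r[1][2]),'z',round(float(r[3]),1),r[4]))
E
```

```text
scene
small [658.6, 101.7, 50.3] ([660.3, 106.3], 46.9, 'rect', [662.1, 103.7], [46.3, 37.3], 38, 'z', 49.2, 215)
flat [612.4, 271.6, 30.9] ([617.8, 273.1], 71.5, 'rect', [616.5, 273.8], [67.9, 67.4], 39, 'z', 29.5, 631)
stout [473.3, -95.8, 72.5] ([475.6, -97.5], 66.8, 'rect', [473.9, -97.3], [64.4, 59.9], 75, 'z', 71.3, 291)
tall [371.2, -290.8, 102.5] ([369.5, -298.8], 50.7, 'rect', [368.1, -299.7], [46.5, 46.0], 53, 'z', 101.5, 140)
scale [677.9, -68.1, 25.8] ([672.6, -74.7], 143.7, 'rect', [672.0, -73.1], [116.1, 105.1], 8, 'z', 24.8, 1266)
meter [514.7, 417.5, 51.9] ([514.7, 417.5], 128.9, 'rect', [514.1, 415.1], [106.0, 103.4], 13, 'z', 50.1, 1751)
tray [468.9, 120.7, 6.2] ([463.0, 117.8], 135.7, 'rect', [464.1, 117.6], [102.2, 102.8], 12, 'z', 5.9, 915)
mat [489.7, -405.1, 8.3] ([495.3, -409.6], 125.9, 'rect', [493.5, -411.0], [115.5, 109.3], 79, 'z', 6.9, 431)
sqa [618.2, -246.5, 87.0] ([619.4, -255.8], 70.6, 'rect', [617.3, -256.1], [57.6, 52.0], 59, 'z', 86.3, 278)
sqb [373.9, 278.9, 37.8] ([372.5, 277.6], 82.1, 'rect', [372.4, 277.5], [62.5, 61.9], 70, 'z', 37.2, 478)
red
[... 798 characters left out ...]
1, 'rect', [509.5, 415.9], [100.4, 99.4], 12, 'z', 49.5, 2702)
tray [464.3, 121.0, 5.3] ([467.3, 121.9], 143.6, 'rect', [467.4, 120.2], [104.2, 103.5], 13, 'z', 4.9, 2258)
mat [489.9, -403.1, 6.6] ([496.8, -405.6], 114.0, 'rect', [492.5, -405.4], [104.5, 104.7], 68, 'z', 6.7, 749)
sqa [614.0, -247.9, 85.2] ([616.2, -252.7], 68.7, 'rect', [616.0, -253.8], [52.4, 54.1], 60, 'z', 85.2, 302)
sqb [365.1, 278.9, 36.5] ([368.3, 278.2], 81.6, 'rect', [368.2, 278.4], [60.2, 60.4], 71, 'z', 35.7, 1405)
red [733.7, 73.0, 48.6] ([742.6, 70.1], 43.0, 'rect', [742.3, 69.6], [39.0, 41.4], 54, 'z', 48.2, 205)
vial [557.5, 4.7, 50.9] ([562.9, 0.6], 17.8, 'rect', [562.9, 1.3], [14.4, 16.1], 46, 'z', 58.9, 40)
```

Both views agree within about 4 mm and the sizes match. Next I write the move helper and approach the small tin, keeping the yaw constant because joint 6 stays in range for every stop.

```bash
cat >> h.py <<'E'
from scipy.spatial.transform import Rotation as Ro
def pose():
    s=env.state();T=np.eye(4);T[:3,:3]=Ro.from_euler('xyz',s['ee_rot'],degrees=True).as_matrix();T[:3,3]=s['ee_pos'];return s,T
def go(x,y,z):
    s,T=pose();d=T[:3,:3].T@(np.array([x,y,z])-T[:3,3]);print('t',round(s['time_s'],2),'tcp',np.round(T[:3,3],1),'F',np.round(s['force'],1),'w',round(s['gripper_width'],1),'shift m',np.round(d/1000,4))
def wrist(name=None):
    s,T=pose();im,d=env.grab_frame('wrist');p=env.camera_params('wrist')
    if name:cv2.imwrite('pics/'+name,im)
    return im,cloud(d,p,T@np.array(p['hand_eye'])),T
def near(W,x,y,z,R,tol=4):
    m=(abs(W[...,2]-z)<tol)&(np.hypot(W[...,0]-x,W[...,1]-y)<R)
    n,l,st,_=cv2.connectedComponentsWithStats(m.astype(np.uint8))
    if n<2:return print('none')
    q=W[l==1+np.argmax(st[1:,4])];xy=q[:,:2].astype(np.float32);c=cv2.minEnclosingCircle(xy);r=cv2.minAreaRect(xy)
    print('circle',np.round(c[0],1),round(2*c[1],1),'rect',np.round(r[0],1),np.round(r[1],1),round(r[2]),'z',np.round(np.median(q[:,2]),1),len(q))
E
python3 -c "
from h import *
go(660,105,140)"
```

```text
t 0.1 tcp [ 174.1 -547.5  213.2] F [-1.   0.5 -0.2] w 91.2 shift m [-0.4745 -0.6608  0.074 ]
```

```bash
python3 -m pendant '[{"xyz":[-0.02,-0.028,0],"roll":0,"jaw":0},{"xyz":[-0.055,-0.077,0],"roll":0,"jaw":0},{"xyz":[-0.09,-0.126,0],"roll":0,"jaw":0},{"xyz":[-0.125,-0.175,0],"roll":0,"jaw":0},{"xyz":[-0.16,-0.224,0],"roll":0,"jaw":0},{"xyz":[-0.195,-0.273,0],"roll":0,"jaw":0},{"xyz":[-0.23,-0.322,0],"roll":0,"jaw":0},{"xyz":[-0.265,-0.371,0],"roll":0,"jaw":0}]' 
python3 -c "
from h import *
go(660,105,140)"
```

```text
time_s: 1.1
ee_pos: [448.2, -181.3, 213.8]
ee_rot: [180.0, -0.0, -72.4]
force: [0.3, -0.4, 0.1]
gripper_width: 91.3
t 1.1 tcp [ 448.2 -181.3  213.8] F [ 0.3 -0.4  0.1] w 91.3 shift m [-0.2087 -0.2886  0.0737]
```

```bash
python3 -m pendant '[{"xyz":[-0.034,-0.048,0],"roll":0,"jaw":0},{"xyz":[-0.068,-0.096,0.01],"roll":0,"jaw":0},{"xyz":[-0.102,-0.144,0.02],"roll":0,"jaw":0},{"xyz":[-0.136,-0.19,0.035],"roll":0,"jaw":0},{"xyz":[-0.168,-0.234,0.05],"roll":0,"jaw":0},{"xyz":[-0.195,-0.27,0.065],"roll":0,"jaw":0},{"xyz":[-0.209,-0.289,0.074],"roll":0,"jaw":0},{"xyz":[-0.209,-0.289,0.074],"roll":0,"jaw":0}]' 
python3 -c "
from h import *
im,W,T=wrist('w1.png');near(W,660,105,48,40);near(W,744,69,48,40);near(W,680,-72,24,90)
go(660,105,11)"
```

```text
time_s: 2.1
ee_pos: [659.3, 104.3, 138.5]
ee_rot: [179.8, -0.0, -72.3]
force: [-0.9, -0.2, 1.0]
gripper_width: 91.1
circle [662.8 105.3] 41.8 rect [663.1 105.2] [40.8 40.7] 17 z 48.4 2575
circle [745.5  69.1] 41.7 rect [745.5  69.1] [41.  40.8] 81 z 48.3 3172
circle [689.8 -72.2] 119.9 rect [682.4 -73.1] [86.1 99.6] 8 z 23.7 9745
t 2.15 tcp [659.  103.2 139.4] F [0.4 0.2 0.2] w 91.4 shift m [-0.0015 -0.0017  0.1284]
```

View pics/w1.png

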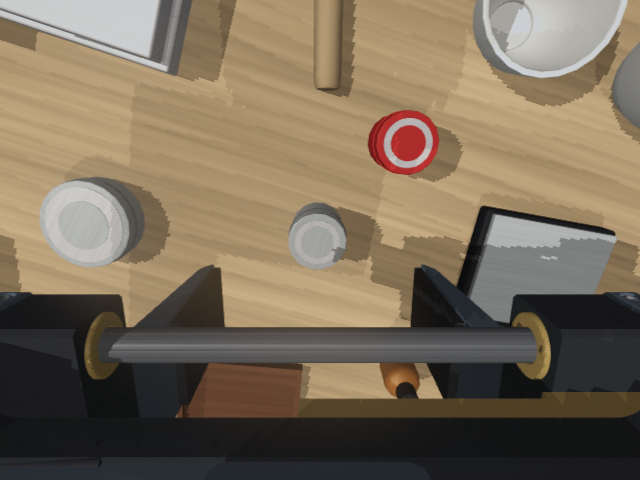

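The wrist view has the small tin centred at (317,238), clear of the red one at (404,142) and within 2.5 mm of the fixed cameras. I descend with the jaws open, then close gently.

```bash
python3 -m pendant '[{"xyz":[0,-0.003,0.02],"roll":0,"jaw":0},{"xyz":[0,-0.003,0.045],"roll":0,"jaw":0},{"xyz":[0,-0.003,0.07],"roll":0,"jaw":0},{"xyz":[0,-0.003,0.09],"roll":0,"jaw":0},{"xyz":[0,-0.003,0.108],"roll":0,"jaw":0},{"xyz":[0,-0.003,0.12],"roll":0,"jaw":0},{"xyz":[0,-0.003,0.127],"roll":0,"jaw":0},{"xyz":[0,-0.003,0.127],"roll":0,"jaw":0}]' 12
python3 -m pendant '[{"xyz":[0,0,0],"roll":0,"jaw":0.3},{"xyz":[0,0,0],"roll":0,"jaw":0.45},{"xyz":[0,0,0],"roll":0,"jaw":0.6},{"xyz":[0,0,0],"roll":0,"jaw":0.8},{"xyz":[0,0,0],"roll":0,"jaw":0.8},{"xyz":[0,0,0],"roll":0,"jaw":0.8},{"xyz":[0,0,0],"roll":0,"jaw":0.8},{"xyz":[0,0,0],"roll":0,"jaw":0.8}]' 15
```

```text
time_s: 3.15
ee_pos: [662.4, 104.5, 12.8]
ee_rot: [180.0, -0.0, -72.4]
force: [-0.1, -0.2, -0.8]
gripper_width: 91.0
time_s: 4.15
ee_pos: [662.4, 104.6, 13.0]
ee_rot: [-180.0, -0.0, -72.4]
force: [0.2, 1.0, 0.4]
gripper_width: 41.6
```

```bash
python3 -m pendant '[{"xyz":[0,0,-0.015],"roll":0,"jaw":0.8},{"xyz":[0,0,-0.04],"roll":0,"jaw":0.8},{"xyz":[0.01,0.002,-0.06],"roll":0,"jaw":0.8},{"xyz":[0.04,0.008,-0.065],"roll":0,"jaw":0.8},{"xyz":[0.075,0.015,-0.065],"roll":0,"jaw":0.8},{"xyz":[0.11,0.022,-0.065],"roll":0,"jaw":0.8},{"xyz":[0.145,0.029,-0.06],"roll":0,"jaw":0.8},{"xyz":[0.165,0.034,-0.05],"roll":0,"jaw":0.8}]' 
python3 -c "
from h import *
go(682,-73,36.8)"
```

```text
time_s: 5.15
ee_pos: [680.8, -64.7, 63.9]
ee_rot: [-179.9, -0.1, -72.4]
force: [-0.2, -0.2, -1.3]
gripper_width: 41.6
t 5.15 tcp [680.8 -64.7  63.9] F [-0.2 -0.2 -1.3] w 41.6 shift m [0.0082 0.0014 0.0271]
```

```bash
python3 -m pendant '[{"xyz":[0.006,0.001,0.008],"roll":0,"jaw":0.8},{"xyz":[0.009,0.0014,0.016],"roll":0,"jaw":0.8},{"xyz":[0.009,0.0014,0.02],"roll":0,"jaw":0.8},{"xyz":[0.009,0.0014,0.022],"roll":0,"jaw":0.8},{"xyz":[0.009,0.0014,0.0235],"roll":0,"jaw":0.8},{"xyz":[0.009,0.0014,0.0245],"roll":0,"jaw":0.8},{"xyz":[0.009,0.0014,0.0252],"roll":0,"jaw":0.8},{"xyz":[0.009,0.0014,0.026],"roll":0,"jaw":0.8}]' 
python3 -c "
from h import *
im,W,T=wrist('w2.png');near(W,682,-73,72,40);near(W,682,-73,24,90);go(682,-73,36.8)"
```

```text
time_s: 6.15
ee_pos: [681.5, -72.0, 37.1]
ee_rot: [-180.0, -0.0, -72.4]
force: [-0.2, -0.1, -0.7]
gripper_width: 41.9
circle [693.4 -74.7] 53.8 rect [695.2 -74. ] [18.1 52.1] 17 z 72.3 3874
circle [692.5 -71.9] 116.5 rect [692.9 -72. ] [64.9 98.1] 8 z 23.8 13112
t 6.2 tcp [681.5 -72.   37. ] F [-0.9 -0.7 -0.5] w 41.8 shift m [ 0.0011 -0.0002  0.0002]
```

View pics/w2.png

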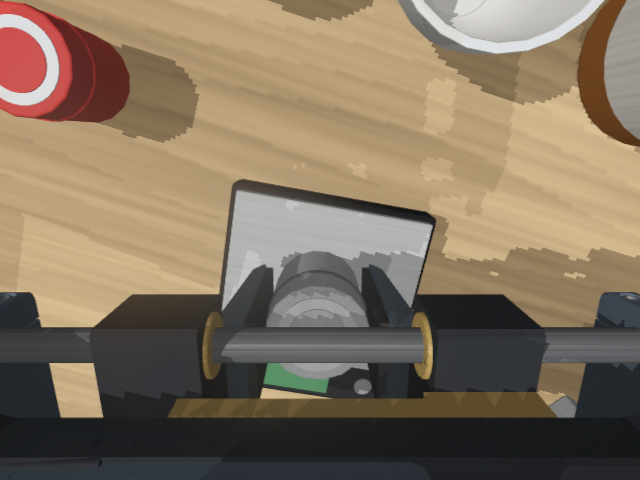

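The tin is over the pan at about (318,320), held upright. I lower it in fine steps until there is contact.

```bash
python3 -m pendant '[{"xyz":[0.0008,0,0.0002],"roll":0,"jaw":0.8},{"xyz":[0.0008,0,0.0004],"roll":0,"jaw":0.8},{"xyz":[0.0008,0,0.0006],"roll":0,"jaw":0.8},{"xyz":[0.0008,0,0.0008],"roll":0,"jaw":0.8},{"xyz":[0.0008,0,0.001],"roll":0,"jaw":0.8},{"xyz":[0.0008,0,0.0012],"roll":0,"jaw":0.8},{"xyz":[0.0008,0,0.0014],"roll":0,"jaw":0.8},{"xyz":[0.0008,0,0.0014],"roll":0,"jaw":0.8}]'
```

```text
time_s: 7.2
ee_pos: [681.8, -72.6, 36.9]
ee_rot: [-180.0, -0.0, -72.4]
force: [-2.0, 1.4, 7.2]
gripper_width: 41.8
```

Contact at 7 N. I release and rise, then head for the flat tin.

```bash
python3 -m pendant '[{"xyz":[0,0,-0.0004],"roll":0,"jaw":0.8},{"xyz":[0,0,-0.0004],"roll":0,"jaw":0.5},{"xyz":[0,0,-0.0004],"roll":0,"jaw":0.4},{"xyz":[0,0,-0.0004],"roll":0,"jaw":0.3},{"xyz":[0,0,-0.0004],"roll":0,"jaw":0.2},{"xyz":[0,0,-0.01],"roll":0,"jaw":0.2},{"xyz":[0,0,-0.04],"roll":0,"jaw":0.2},{"xyz":[0,0,-0.08],"roll":0,"jaw":0.2}]'
python3 -c "
from h import *
im,W,T=wrist();near(W,682,-73,72,50);near(W,682,-73,24,90);go(615.5,274.5,120)"
```

```text
time_s: 8.2
ee_pos: [681.1, -72.7, 116.0]
ee_rot: [179.9, 0.0, -72.4]
force: [1.1, -0.2, 0.9]
gripper_width: 72.9
circle [682.5 -72.7] 41.8 rect [682.3 -72.6] [41.1 41.1] 12 z 72.3 3630
circle [681.7 -73.6] 129.6 rect [682.1 -73.6] [86.4 98.2] 8 z 23.8 11386
t 8.25 tcp [684.8 -73.1 123.3] F [ 1.2 -0.2  3.5] w 73.2 shift m [-0.3523 -0.0392  0.0021]
```

Small tin is within 1 mm of the pan centre. On to the flat tin.

```bash
python3 -m pendant '[{"xyz":[-0.03,-0.004,0],"roll":0,"jaw":0},{"xyz":[-0.08,-0.01,0],"roll":0,"jaw":0},{"xyz":[-0.135,-0.016,0],"roll":0,"jaw":0},{"xyz":[-0.19,-0.023,0],"roll":0,"jaw":0},{"xyz":[-0.245,-0.03,0],"roll":0,"jaw":0},{"xyz":[-0.3,-0.037,0],"roll":0,"jaw":0},{"xyz":[-0.338,-0.041,0],"roll":0,"jaw":0},{"xyz":[-0.35,-0.0425,0],"roll":0,"jaw":0}]'
python3 -m pendant '[{"xyz":[0,0,0.01],"roll":0,"jaw":0},{"xyz":[0,0,0.02],"roll":0,"jaw":0},{"xyz":[0,0,0.02],"roll":0,"jaw":0},{"xyz":[0,0,0.02],"roll":0,"jaw":0},{"xyz":[0,0,0.02],"roll":0,"jaw":0},{"xyz":[0,0,0.02],"roll":0,"jaw":0},{"xyz":[0,0,0.02],"roll":0,"jaw":0},{"xyz":[0,0,0.02],"roll":0,"jaw":0}]'
python3 -c "
from h import *
im,W,T=wrist();near(W,615.5,274.5,28,50);near(W,511,416,50,80,3);go(615.5,274.5,5)"
```

```text
time_s: 9.25
ee_pos: [615.6, 276.1, 116.1]
ee_rot: [-179.9, 0.0, -72.2]
force: [-0.9, 0.4, 0.2]
gripper_width: 91.3
time_s: 10.25
ee_pos: [616.1, 273.8, 95.6]
ee_rot: [-180.0, -0.0, -72.4]
force: [0.5, 0.1, 0.0]
gripper_width: 91.4
circle [616.3 275.1] 68.0 rect [616.6 274.9] [67.2 67. ] 61 z 28.5 7936
circle [550.5 425.8] 33.9 rect [551.9 426.2] [ 4.  33.9] 16 z 49.6 267
t 10.3 tcp [616.1 273.8  95.6] F [ 0.2 -1.2  0.3] w 91.0 shift m [-0.0009  0.0004  0.0906]
```

```bash
python3 -m pendant '[{"xyz":[-0.001,-0.0007,0.02],"roll":0,"jaw":0},{"xyz":[-0.001,-0.0007,0.04],"roll":0,"jaw":0},{"xyz":[-0.001,-0.0007,0.06],"roll":0,"jaw":0},{"xyz":[-0.001,-0.0007,0.074],"roll":0,"jaw":0},{"xyz":[-0.001,-0.0007,0.083],"roll":0,"jaw":0},{"xyz":[-0.001,-0.0007,0.088],"roll":0,"jaw":0},{"xyz":[-0.001,-0.0007,0.0905],"roll":0,"jaw":0},{"xyz":[-0.001,-0.0007,0.0905],"roll":0,"jaw":0}]' 15
python3 -m pendant '[{"xyz":[0,0,0],"roll":0,"jaw":0.15},{"xyz":[0,0,0],"roll":0,"jaw":0.25},{"xyz":[0,0,0],"roll":0,"jaw":0.35},{"xyz":[0,0,0],"roll":0,"jaw":0.5},{"xyz":[0,0,0],"roll":0,"jaw":0.5},{"xyz":[0,0,0],"roll":0,"jaw":0.5},{"xyz":[0,0,0],"roll":0,"jaw":0.5},{"xyz":[0,0,0],"roll":0,"jaw":0.5}]' 18
```

```text
time_s: 11.3
ee_pos: [616.7, 275.0, 5.3]
ee_rot: [-180.0, -0.0, -72.4]
force: [-1.1, -0.5, 0.7]
gripper_width: 91.2
time_s: 12.3
ee_pos: [616.6, 274.9, 5.2]
ee_rot: [-180.0, -0.0, -72.4]
force: [-0.1, -1.0, 2.2]
gripper_width: 67.7
```

```bash
python3 -m pendant '[{"xyz":[0,0,-0.015],"roll":0,"jaw":0.5},{"xyz":[0,0,-0.045],"roll":0,"jaw":0.5},{"xyz":[-0.01,0.006,-0.08],"roll":0,"jaw":0.5},{"xyz":[-0.04,0.024,-0.105],"roll":0,"jaw":0.5},{"xyz":[-0.08,0.049,-0.12],"roll":0,"jaw":0.5},{"xyz":[-0.12,0.073,-0.125],"roll":0,"jaw":0.5},{"xyz":[-0.16,0.098,-0.125],"roll":0,"jaw":0.5},{"xyz":[-0.182,0.112,-0.125],"roll":0,"jaw":0.5}]'
python3 -m pendant '[{"xyz":[0,0,0],"roll":0,"jaw":0.5},{"xyz":[0,0,0],"roll":0,"jaw":0.5},{"xyz":[0,0,0],"roll":0,"jaw":0.5},{"xyz":[0,0,0],"roll":0,"jaw":0.5},{"xyz":[0,0,0],"roll":0,"jaw":0.5},{"xyz":[0,0,0],"roll":0,"jaw":0.5},{"xyz":[0,0,0],"roll":0,"jaw":0.5},{"xyz":[0,0,0],"roll":0,"jaw":0.5}]'
python3 -c "
from h import *
im,W,T=wrist('w3.png');near(W,512,416,50,70,2);near(W,512,416,50,70,1.6);near(W,512,416,48,80,5);go(512.5,416,105)"
```

```text
time_s: 13.3
ee_pos: [452.7, 415.7, 130.8]
ee_rot: [-180.0, 0.0, -72.3]
force: [0.6, -0.1, -1.0]
gripper_width: 67.4
time_s: 14.3
ee_pos: [454.6, 414.4, 130.0]
ee_rot: [180.0, -0.0, -72.4]
force: [-0.8, 1.0, -1.7]
gripper_width: 67.5
circle [512.  415.7] 86.2 rect [512.3 415.9] [84.9 85.6] 8 z 50.1 13853
circle [512.  415.7] 86.2 rect [512.3 415.8] [84.9 85.5] 8 z 50.1 13490
circle [512.2 415.7] 144.6 rect [512.1 415.8] [105.3 105.3] 14 z 49.2 24624
t 14.35 tcp [454.6 414.4 130. ] F [ 0.3 -0.1 -0.9] w 67.4 shift m [ 0.016  -0.0557  0.025 ]
```

View pics/w3.png

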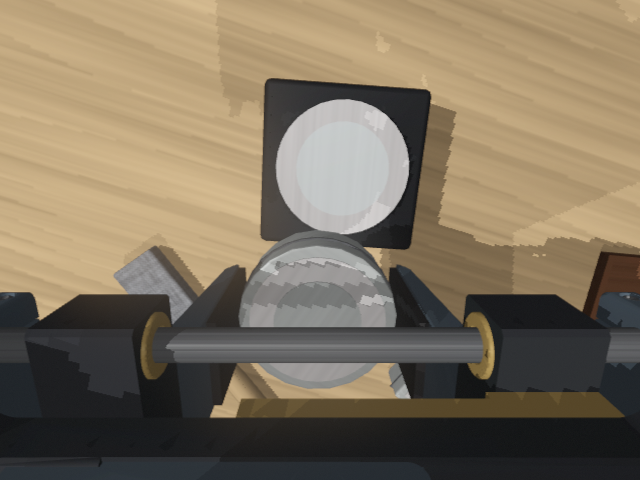

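The stage is sharp at (342,167), diameter 86 mm and centre (512,416); the flat tin is held level at (318,310).

```bash
python3 -m pendant '[{"xyz":[0.006,-0.02,0],"roll":0,"jaw":0.5},{"xyz":[0.012,-0.042,0.01],"roll":0,"jaw":0.5},{"xyz":[0.016,-0.055,0.03],"roll":0,"jaw":0.5},{"xyz":[0.016,-0.055,0.048],"roll":0,"jaw":0.5},{"xyz":[0.016,-0.055,0.06],"roll":0,"jaw":0.5},{"xyz":[0.016,-0.055,0.067],"roll":0,"jaw":0.5},{"xyz":[0.016,-0.055,0.07],"roll":0,"jaw":0.5},{"xyz":[0.016,-0.055,0.0715],"roll":0,"jaw":0.5}]'
python3 -c "
from h import *
go(512.1,415.8,55.2)"
```

```text
time_s: 15.35
ee_pos: [511.9, 416.1, 58.9]
ee_rot: [-179.9, 0.0, -72.3]
force: [-0.2, 0.3, -0.1]
gripper_width: 67.5
t 15.35 tcp [511.9 416.1  58.9] F [-0.2  0.3 -0.1] w 67.5 shift m [ 0.0003 -0.0001  0.0037]
```

```bash
python3 -m pendant '[{"xyz":[0,0,0.0006],"roll":0,"jaw":0.5},{"xyz":[0,0,0.0012],"roll":0,"jaw":0.5},{"xyz":[0,0,0.0017],"roll":0,"jaw":0.5},{"xyz":[0,0,0.0021],"roll":0,"jaw":0.5},{"xyz":[0,0,0.0025],"roll":0,"jaw":0.5},{"xyz":[0,0,0.0028],"roll":0,"jaw":0.5},{"xyz":[0,0,0.0031],"roll":0,"jaw":0.5},{"xyz":[0,0,0.0034],"roll":0,"jaw":0.5}]'
```

```text
time_s: 16.35
ee_pos: [511.9, 415.8, 55.3]
ee_rot: [-180.0, -0.0, -72.4]
force: [-0.1, 0.3, 0.8]
gripper_width: 67.8
```

```bash
python3 -m pendant '[{"xyz":[0,0,0.0002],"roll":0,"jaw":0.5},{"xyz":[0,0,0.0004],"roll":0,"jaw":0.5},{"xyz":[0,0,0.0005],"roll":0,"jaw":0.5},{"xyz":[0,0,0.0006],"roll":0,"jaw":0.5},{"xyz":[0,0,0.0007],"roll":0,"jaw":0.5},{"xyz":[0,0,0.0008],"roll":0,"jaw":0.5},{"xyz":[0,0,0.0008],"roll":0,"jaw":0.5},{"xyz":[0,0,0.0008],"roll":0,"jaw":0.5}]'
```

```text
time_s: 17.35
ee_pos: [511.9, 415.8, 55.2]
ee_rot: [-180.0, 0.0, -72.4]
force: [-2.4, -1.6, 7.0]
gripper_width: 67.7
```

```bash
python3 -m pendant '[{"xyz":[0,0,-0.0004],"roll":0,"jaw":0.5},{"xyz":[0,0,-0.0004],"roll":0,"jaw":0.2},{"xyz":[0,0,-0.0004],"roll":0,"jaw":0.1},{"xyz":[0,0,-0.0004],"roll":0,"jaw":0},{"xyz":[0,0,-0.0004],"roll":0,"jaw":0},{"xyz":[0,0,-0.01],"roll":0,"jaw":0},{"xyz":[0,0,-0.035],"roll":0,"jaw":0},{"xyz":[0,0,-0.07],"roll":0,"jaw":0}]'
python3 -c "
from h import *
im,W,T=wrist();near(W,512,416,78,60);near(W,512,416,48,90,5);go(474,-97.4,140)"
```

```text
time_s: 18.35
ee_pos: [511.5, 415.5, 124.8]
ee_rot: [179.9, -0.0, -72.4]
force: [0.3, 0.4, 0.6]
gripper_width: 90.9
circle [511.8 415.4] 68.1 rect [512.1 415.4] [67.1 67.2] 18 z 78.5 9304
circle [512.3 415.7] 144.7 rect [512.4 415.7] [105.5 105.4] 14 z 46.0 12479
t 18.4 tcp [514.1 417.6 131. ] F [1.2 1.1 3.4] w 91.2 shift m [ 0.4786  0.1941 -0.0122]
```

```bash
python3 -m pendant '[{"xyz":[0.03,0.012,-0.005],"roll":0,"jaw":0},{"xyz":[0.08,0.032,-0.01],"roll":0,"jaw":0},{"xyz":[0.135,0.054,-0.01],"roll":0,"jaw":0},{"xyz":[0.19,0.076,-0.01],"roll":0,"jaw":0},{"xyz":[0.245,0.098,-0.01],"roll":0,"jaw":0},{"xyz":[0.3,0.12,-0.01],"roll":0,"jaw":0},{"xyz":[0.355,0.142,-0.01],"roll":0,"jaw":0},{"xyz":[0.4,0.16,-0.01],"roll":0,"jaw":0}]'
python3 -m pendant '[{"xyz":[0.04,0.016,0],"roll":0,"jaw":0},{"xyz":[0.065,0.026,0],"roll":0,"jaw":0},{"xyz":[0.076,0.031,0],"roll":0,"jaw":0},{"xyz":[0.0775,0.0315,0],"roll":0,"jaw":0},{"xyz":[0.0775,0.0315,0],"roll":0,"jaw":0},{"xyz":[0.0775,0.0315,0],"roll":0,"jaw":0},{"xyz":[0.0775,0.0315,0],"roll":0,"jaw":0},{"xyz":[0.0775,0.0315,0],"roll":0,"jaw":0}]'
python3 -c "
from h import *
im,W,T=wrist('w4.png');near(W,474,-97,70,50);go(474,-97.4,22)"
```

```text
time_s: 19.4
ee_pos: [480.6, -16.0, 135.1]
ee_rot: [-179.9, -0.1, -72.4]
force: [1.3, 0.8, -0.5]
gripper_width: 91.4
time_s: 20.4
ee_pos: [474.1, -96.9, 134.3]
ee_rot: [180.0, -0.0, -72.3]
force: [0.1, 0.1, 0.5]
gripper_width: 91.4
circle [473.3 -97.1] 61.8 rect [473.4 -96.9] [61. 61.] 55 z 70.4 6739
t 20.45 tcp [474.1 -97.  134.3] F [-0.2 -0.2 -0.2] w 91.1 shift m [0.0003 0.0002 0.1123]
```

View pics/w4.png

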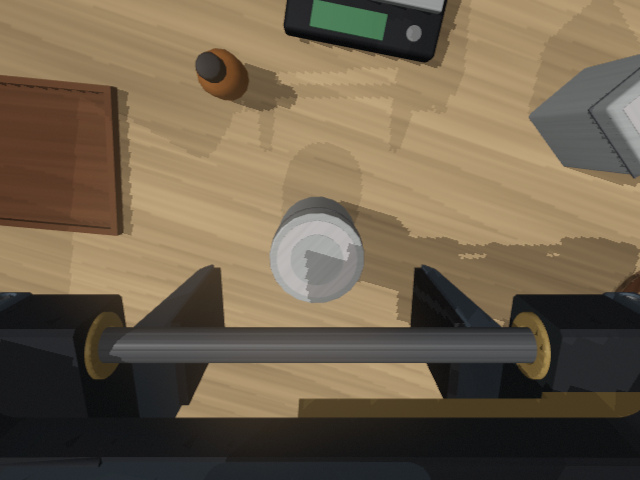

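The stout tin is centred at (317,257), and the jaws sit symmetrically about it with clear space. I descend 112 mm and grip.

```bash
python3 -m pendant '[{"xyz":[0,0.0007,0.02],"roll":0,"jaw":0},{"xyz":[0,0.0007,0.045],"roll":0,"jaw":0},{"xyz":[0,0.0007,0.07],"roll":0,"jaw":0},{"xyz":[0,0.0007,0.09],"roll":0,"jaw":0},{"xyz":[0,0.0007,0.103],"roll":0,"jaw":0},{"xyz":[0,0.0007,0.11],"roll":0,"jaw":0},{"xyz":[0,0.0007,0.112],"roll":0,"jaw":0},{"xyz":[0,0.0007,0.112],"roll":0,"jaw":0}]' 20
python3 -m pendant '[{"xyz":[0,0,0],"roll":0,"jaw":0.2},{"xyz":[0,0,0],"roll":0,"jaw":0.3},{"xyz":[0,0,0],"roll":0,"jaw":0.4},{"xyz":[0,0,0],"roll":0,"jaw":0.55},{"xyz":[0,0,0],"roll":0,"jaw":0.55},{"xyz":[0,0,0],"roll":0,"jaw":0.55},{"xyz":[0,0,0],"roll":0,"jaw":0.55},{"xyz":[0,0,0],"roll":0,"jaw":0.55}]' 25
python3 -c "
from h import *
go(410,119.5,100)"
```

```text
time_s: 21.45
ee_pos: [473.8, -97.6, 22.7]
ee_rot: [-180.0, -0.0, -72.4]
force: [-0.1, -0.4, 0.2]
gripper_width: 90.8
time_s: 22.45
ee_pos: [473.4, -97.5, 22.5]
ee_rot: [-180.0, -0.0, -72.4]
force: [-1.4, 0.4, 4.5]
gripper_width: 61.6
t 22.45 tcp [473.4 -97.5  22.5] F [-1.4  0.4  4.5] w 61.6 shift m [-0.226  -0.0053 -0.0775]
```

```bash
python3 -m pendant '[{"xyz":[0,0,-0.015],"roll":0,"jaw":0.55},{"xyz":[0,0,-0.045],"roll":0,"jaw":0.55},{"xyz":[-0.015,0,-0.07],"roll":0,"jaw":0.55},{"xyz":[-0.055,0.001,-0.08],"roll":0,"jaw":0.55},{"xyz":[-0.1,0.002,-0.08],"roll":0,"jaw":0.55},{"xyz":[-0.15,0.003,-0.08],"roll":0,"jaw":0.55},{"xyz":[-0.2,0.004,-0.08],"roll":0,"jaw":0.55},{"xyz":[-0.229,0.004,-0.08],"roll":0,"jaw":0.55}]'
python3 -m pendant '[{"xyz":[0,0,0],"roll":0,"jaw":0.55},{"xyz":[0,0,0],"roll":0,"jaw":0.55},{"xyz":[0,0,0],"roll":0,"jaw":0.55},{"xyz":[0,0,0],"roll":0,"jaw":0.55},{"xyz":[0,0,0],"roll":0,"jaw":0.55},{"xyz":[0,0,0],"roll":0,"jaw":0.55},{"xyz":[0,0,0],"roll":0,"jaw":0.55},{"xyz":[0,0,0],"roll":0,"jaw":0.55}]'
python3 -c "
from h import *
im,W,T=wrist('w5.png');near(W,466,119.5,5,85,1.8);near(W,466,119.5,7.5,90,4.5);go(466,119.5,31.5)"
```

```text
time_s: 23.45
ee_pos: [398.8, 121.1, 101.8]
ee_rot: [179.9, 0.0, -72.3]
force: [-0.2, -0.3, -0.9]
gripper_width: 61.5
time_s: 24.45
ee_pos: [400.2, 119.5, 102.3]
ee_rot: [-180.0, -0.0, -72.4]
force: [0.8, 0.5, -1.0]
gripper_width: 61.7
circle [468.1 121.2] 144.4 rect [468.1 121.4] [102.7 102.6] 12 z 4.8 22923
circle [468.  121.5] 158.0 rect [468.  121.3] [112.6 112.5] 12 z 5.1 28464
t 24.5 tcp [400.2 119.6 102.3] F [-0.8 -0.2 -1.5] w 61.7 shift m [ 0.02   -0.0627  0.0708]
```

View pics/w5.png

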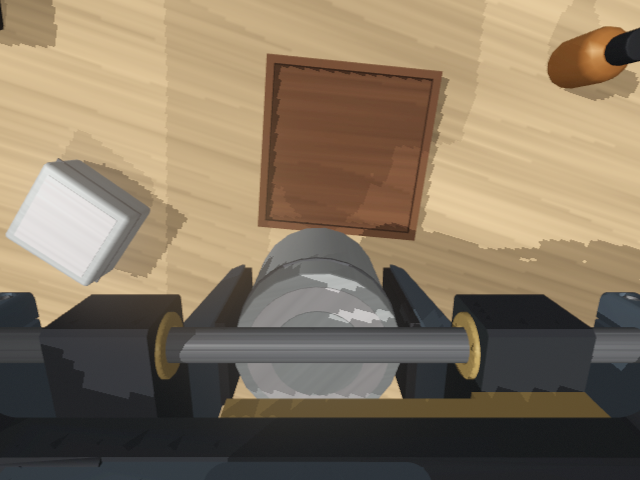

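The whole tray is visible around (350,147), centre (468.1,121.3), and the stout tin is held upright at (318,320).

```bash
python3 -m pendant '[{"xyz":[0.006,-0.02,0],"roll":0,"jaw":0.55},{"xyz":[0.012,-0.044,0.006],"roll":0,"jaw":0.55},{"xyz":[0.018,-0.061,0.02],"roll":0,"jaw":0.55},{"xyz":[0.019,-0.065,0.038],"roll":0,"jaw":0.55},{"xyz":[0.019,-0.065,0.054],"roll":0,"jaw":0.55},{"xyz":[0.019,-0.065,0.064],"roll":0,"jaw":0.55},{"xyz":[0.019,-0.065,0.069],"roll":0,"jaw":0.55},{"xyz":[0.019,-0.065,0.071],"roll":0,"jaw":0.55}]'
python3 -m pendant '[{"xyz":[0,0,0.0006],"roll":0,"jaw":0.55},{"xyz":[0,0,0.0012],"roll":0,"jaw":0.55},{"xyz":[0,0,0.0018],"roll":0,"jaw":0.55},{"xyz":[0,0,0.0023],"roll":0,"jaw":0.55},{"xyz":[0,0,0.0028],"roll":0,"jaw":0.55},{"xyz":[0,0,0.0032],"roll":0,"jaw":0.55},{"xyz":[0,0,0.0035],"roll":0,"jaw":0.55},{"xyz":[0,0,0.0036],"roll":0,"jaw":0.55}]'
python3 -c "
from h import *
go(468.1,121.3,27.5)"
```

```text
time_s: 25.5
ee_pos: [468.0, 121.2, 31.4]
ee_rot: [-180.0, -0.0, -72.4]
force: [-0.3, 0.3, -1.6]
gripper_width: 61.5
time_s: 26.5
ee_pos: [467.9, 121.1, 27.7]
ee_rot: [180.0, -0.0, -72.4]
force: [0.2, -1.0, -1.0]
gripper_width: 61.9
t 26.5 tcp [467.9 121.1  27.7] F [ 0.2 -1.  -1. ] w 61.9 shift m [-0.0001 -0.0003  0.0002]
```

```bash
python3 -m pendant '[{"xyz":[0,0,0.0002],"roll":0,"jaw":0.55},{"xyz":[0,0,0.0004],"roll":0,"jaw":0.55},{"xyz":[0,0,0.0005],"roll":0,"jaw":0.55},{"xyz":[0,0,0.0006],"roll":0,"jaw":0.55},{"xyz":[0,0,0.0007],"roll":0,"jaw":0.55},{"xyz":[0,0,0.0008],"roll":0,"jaw":0.55},{"xyz":[0,0,0.0009],"roll":0,"jaw":0.55},{"xyz":[0,0,0.0009],"roll":0,"jaw":0.55}]'
```

```text
time_s: 27.5
ee_pos: [467.9, 121.1, 27.5]
ee_rot: [-180.0, -0.0, -72.4]
force: [-2.4, -0.5, 7.6]
gripper_width: 61.3
```

```bash
python3 -m pendant '[{"xyz":[0,0,-0.0004],"roll":0,"jaw":0.55},{"xyz":[0,0,-0.0004],"roll":0,"jaw":0.25},{"xyz":[0,0,-0.0004],"roll":0,"jaw":0.1},{"xyz":[0,0,-0.0004],"roll":0,"jaw":0},{"xyz":[0,0,-0.0004],"roll":0,"jaw":0},{"xyz":[0,0,-0.015],"roll":0,"jaw":0},{"xyz":[0,0,-0.055],"roll":0,"jaw":0},{"xyz":[0,0,-0.105],"roll":0,"jaw":0}]'
python3 -c "
from h import *
im,W,T=wrist();near(W,468,121,75,60);near(W,468,121,5,90,2);go(368.5,-299,150)"
```

```text
time_s: 28.5
ee_pos: [467.3, 121.0, 133.2]
ee_rot: [179.9, 0.0, -72.4]
force: [0.7, 0.3, 0.1]
gripper_width: 91.3
circle [467.9 121. ] 62.2 rect [468.  121.1] [61.  61.1] 55 z 75.5 7078
circle [467.9 121.3] 143.8 rect [467.5 121.3] [102.4 102.7] 12 z 4.9 8036
t 28.55 tcp [471.8 122.1 140.2] F [2.8 1.2 3.8] w 91.3 shift m [ 0.37    0.2259 -0.0123]
```

```bash
python3 -m pendant '[{"xyz":[0.025,0.015,-0.01],"roll":0,"jaw":0},{"xyz":[0.07,0.042,-0.022],"roll":0,"jaw":0},{"xyz":[0.12,0.072,-0.022],"roll":0,"jaw":0},{"xyz":[0.17,0.102,-0.022],"roll":0,"jaw":0},{"xyz":[0.22,0.132,-0.022],"roll":0,"jaw":0},{"xyz":[0.27,0.162,-0.022],"roll":0,"jaw":0},{"xyz":[0.315,0.189,-0.022],"roll":0,"jaw":0},{"xyz":[0.35,0.21,-0.022],"roll":0,"jaw":0}]'
python3 -m pendant '[{"xyz":[0.015,0.009,0],"roll":0,"jaw":0},{"xyz":[0.02,0.012,0],"roll":0,"jaw":0},{"xyz":[0.02,0.012,0],"roll":0,"jaw":0},{"xyz":[0.02,0.012,0],"roll":0,"jaw":0},{"xyz":[0.02,0.012,0],"roll":0,"jaw":0},{"xyz":[0.02,0.012,0],"roll":0,"jaw":0},{"xyz":[0.02,0.012,0],"roll":0,"jaw":0},{"xyz":[0.02,0.012,0],"roll":0,"jaw":0}]'
python3 -c "
from h import *
im,W,T=wrist('w6.png');near(W,368.5,-299,100,50);go(368.5,-299,38)"
```

```text
time_s: 29.55
ee_pos: [373.2, -278.2, 154.8]
ee_rot: [-179.9, -0.1, -72.5]
force: [0.7, -0.9, 0.2]
gripper_width: 91.4
time_s: 30.55
ee_pos: [368.4, -298.7, 153.9]
ee_rot: [-180.0, -0.0, -72.4]
force: [-0.6, 0.4, -0.6]
gripper_width: 91.6
circle [ 368.3 -299.3] 48.2 rect [ 368.5 -299.1] [47.3 47. ] 90 z 100.4 4369
t 30.6 tcp [ 368.4 -298.7  153.8] F [-0.7 -0.9 -0.4] w 91.4 shift m [0.0003 0.     0.1158]
```

View pics/w6.png

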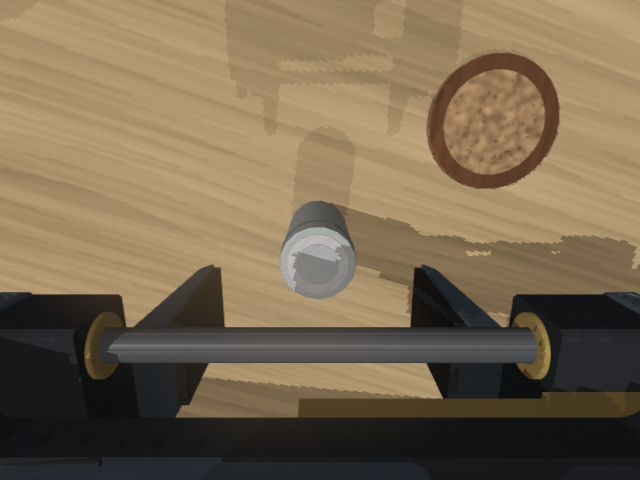

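The tall tin is centred at (318,262), and the mat is fully in view at (494,120). I descend 116 mm and grip.

```bash
python3 -m pendant '[{"xyz":[0,0,0.02],"roll":0,"jaw":0},{"xyz":[0,0,0.045],"roll":0,"jaw":0},{"xyz":[0,0,0.07],"roll":0,"jaw":0},{"xyz":[0,0,0.09],"roll":0,"jaw":0},{"xyz":[0,0,0.105],"roll":0,"jaw":0},{"xyz":[0,0,0.113],"roll":0,"jaw":0},{"xyz":[0,0,0.116],"roll":0,"jaw":0},{"xyz":[0,0,0.116],"roll":0,"jaw":0}]' 20
python3 -m pendant '[{"xyz":[0,0,0],"roll":0,"jaw":0.3},{"xyz":[0,0,0],"roll":0,"jaw":0.4},{"xyz":[0,0,0],"roll":0,"jaw":0.5},{"xyz":[0,0,0],"roll":0,"jaw":0.7},{"xyz":[0,0,0],"roll":0,"jaw":0.7},{"xyz":[0,0,0],"roll":0,"jaw":0.7},{"xyz":[0,0,0],"roll":0,"jaw":0.7},{"xyz":[0,0,0],"roll":0,"jaw":0.7}]' 25
python3 -c "
from h import *
go(425,-407,120)"
```

```text
time_s: 31.6
ee_pos: [368.6, -298.9, 38.1]
ee_rot: [-180.0, -0.0, -72.4]
force: [0.3, 0.0, 0.2]
gripper_width: 91.5
time_s: 32.6
ee_pos: [368.5, -298.8, 37.9]
ee_rot: [-180.0, -0.0, -72.4]
force: [0.4, -1.4, 1.2]
gripper_width: 47.8
t 32.6 tcp [ 368.5 -298.8   37.9] F [ 0.4 -1.4  1.2] w 47.8 shift m [ 0.1203 -0.0211 -0.0821]
```

```bash
python3 -m pendant '[{"xyz":[0,0,-0.015],"roll":0,"jaw":0.7},{"xyz":[0,0,-0.04],"roll":0,"jaw":0.7},{"xyz":[0.01,-0.001,-0.06],"roll":0,"jaw":0.7},{"xyz":[0.035,-0.003,-0.07],"roll":0,"jaw":0.7},{"xyz":[0.065,-0.006,-0.07],"roll":0,"jaw":0.7},{"xyz":[0.095,-0.009,-0.07],"roll":0,"jaw":0.7},{"xyz":[0.112,-0.011,-0.07],"roll":0,"jaw":0.7},{"xyz":[0.117,-0.0115,-0.07],"roll":0,"jaw":0.7}]'
python3 -m pendant '[{"xyz":[0,0,0],"roll":0,"jaw":0.7},{"xyz":[0,0,0],"roll":0,"jaw":0.7},{"xyz":[0,0,0],"roll":0,"jaw":0.7},{"xyz":[0,0,0],"roll":0,"jaw":0.7},{"xyz":[0,0,0],"roll":0,"jaw":0.7},{"xyz":[0,0,0],"roll":0,"jaw":0.7},{"xyz":[0,0,0],"roll":0,"jaw":0.7},{"xyz":[0,0,0],"roll":0,"jaw":0.7}]'
python3 -c "
from h import *
im,W,T=wrist('w7.png');near(W,493,-407,6.2,75,2.2);near(W,493,-407,6,75,1.2);go(493.5,-407,48)"
```

```text
time_s: 33.6
ee_pos: [414.8, -407.0, 107.3]
ee_rot: [180.0, 0.1, -72.4]
force: [-0.5, 0.8, -1.6]
gripper_width: 47.7
time_s: 34.6
ee_pos: [414.8, -406.8, 107.8]
ee_rot: [180.0, -0.0, -72.4]
force: [1.6, 0.5, -1.7]
gripper_width: 47.6
circle [ 492.8 -406.5] 103.9 rect [ 492.7 -406.5] [103.  102.9] 18 z 6.3 18281
circle [ 492.7 -406.4] 103.6 rect [ 492.6 -406.6] [102.9 102.8] 17 z 6.2 15937
t 34.65 tcp [ 414.8 -406.8  107.8] F [-0.1  0.2 -1.9] w 47.4 shift m [ 0.0241 -0.0749  0.0598]
```

View pics/w7.png

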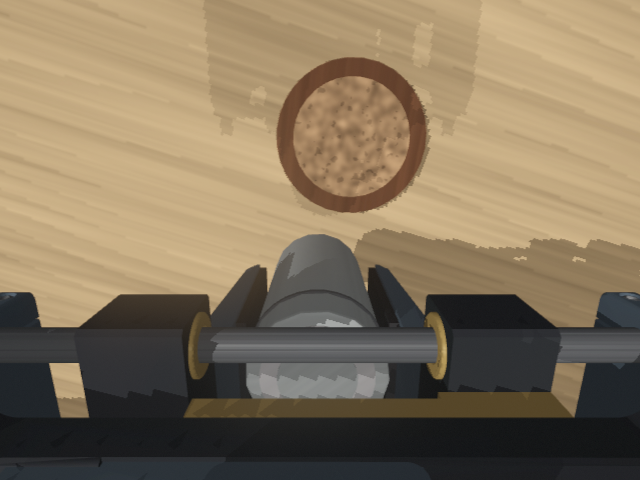

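The mat is clean at (352,135), diameter 103.9 mm, centre (492.7,-406.5). The tall tin is held upright at (318,320).

```bash
python3 -m pendant '[{"xyz":[0.006,-0.019,0],"roll":0,"jaw":0.7},{"xyz":[0.0125,-0.04,0.005],"roll":0,"jaw":0.7},{"xyz":[0.019,-0.061,0.015],"roll":0,"jaw":0.7},{"xyz":[0.0225,-0.072,0.028],"roll":0,"jaw":0.7},{"xyz":[0.0233,-0.0743,0.042],"roll":0,"jaw":0.7},{"xyz":[0.0233,-0.0743,0.053],"roll":0,"jaw":0.7},{"xyz":[0.0233,-0.0743,0.058],"roll":0,"jaw":0.7},{"xyz":[0.0233,-0.0743,0.06],"roll":0,"jaw":0.7}]'
python3 -m pendant '[{"xyz":[0,0,0.0006],"roll":0,"jaw":0.7},{"xyz":[0,0,0.0012],"roll":0,"jaw":0.7},{"xyz":[0,0,0.0018],"roll":0,"jaw":0.7},{"xyz":[0,0,0.0023],"roll":0,"jaw":0.7},{"xyz":[0,0,0.0028],"roll":0,"jaw":0.7},{"xyz":[0,0,0.0032],"roll":0,"jaw":0.7},{"xyz":[0,0,0.0035],"roll":0,"jaw":0.7},{"xyz":[0,0,0.0037],"roll":0,"jaw":0.7}]'
python3 -c "
from h import *
go(492.7,-406.5,43.9)"
```

```text
time_s: 35.65
ee_pos: [492.2, -406.6, 47.7]
ee_rot: [180.0, 0.0, -72.4]
force: [0.0, -0.5, -1.7]
gripper_width: 47.6
time_s: 36.65
ee_pos: [492.7, -406.5, 44.1]
ee_rot: [180.0, -0.0, -72.4]
force: [-0.2, -0.4, -2.0]
gripper_width: 47.9
t 36.65 tcp [ 492.7 -406.5   44.1] F [-0.2 -0.4 -2. ] w 47.9 shift m [0.     0.     0.0002]
```

```bash
python3 -m pendant '[{"xyz":[0,0,0.0002],"roll":0,"jaw":0.7},{"xyz":[0,0,0.0004],"roll":0,"jaw":0.7},{"xyz":[0,0,0.0005],"roll":0,"jaw":0.7},{"xyz":[0,0,0.0006],"roll":0,"jaw":0.7},{"xyz":[0,0,0.0007],"roll":0,"jaw":0.7},{"xyz":[0,0,0.0008],"roll":0,"jaw":0.7},{"xyz":[0,0,0.0009],"roll":0,"jaw":0.7},{"xyz":[0,0,0.0009],"roll":0,"jaw":0.7}]'
```

```text
time_s: 37.65
ee_pos: [492.7, -406.5, 43.9]
ee_rot: [-180.0, -0.0, -72.4]
force: [-1.2, 1.6, 5.1]
gripper_width: 47.5
```

Contact (about 7 N change). Release and rise well clear (lid at 106 mm).

```bash
python3 -m pendant '[{"xyz":[0,0,-0.0004],"roll":0,"jaw":0.7},{"xyz":[0,0,-0.0004],"roll":0,"jaw":0.4},{"xyz":[0,0,-0.0004],"roll":0,"jaw":0.2},{"xyz":[0,0,-0.0004],"roll":0,"jaw":0},{"xyz":[0,0,-0.0004],"roll":0,"jaw":0},{"xyz":[0,0,-0.015],"roll":0,"jaw":0},{"xyz":[0,0,-0.05],"roll":0,"jaw":0},{"xyz":[0,0,-0.1],"roll":0,"jaw":0}]'
python3 -m pendant '[{"xyz":[0,0,-0.02],"roll":0,"jaw":0},{"xyz":[0,0,-0.035],"roll":0,"jaw":0},{"xyz":[0,0,-0.04],"roll":0,"jaw":0},{"xyz":[0,0,-0.04],"roll":0,"jaw":0},{"xyz":[0,0,-0.04],"roll":0,"jaw":0},{"xyz":[0,0,-0.04],"roll":0,"jaw":0},{"xyz":[0,0,-0.04],"roll":0,"jaw":0},{"xyz":[0,0,-0.04],"roll":0,"jaw":0}]'
python3 - <<'E'
from h import *
im,W,T=wrist();near(W,492.7,-406.5,106,50);near(W,492.7,-406.5,6.2,75,2.2)
for n in ['scene','side']:
    im,d=env.grab_frame(n);cv2.imwrite(f'pics/{n}1.png',im);p=env.camera_params(n);W=cloud(d,p,np.array(p['cam_to_world']));print(n)
    for a in [(681,-73,72,40),(511,416,78,50),(467,121,75,50),(492,-406.5,106,45),(617.5,-255,85,50),(370,278,36,50),(744,69,48,40)]:near(W,*a)
E
```

```text
time_s: 38.65
ee_pos: [492.2, -406.0, 144.1]
ee_rot: [179.9, 0.1, -72.4]
force: [0.4, 0.1, 0.2]
gripper_width: 91.0
time_s: 39.65
ee_pos: [492.7, -406.4, 183.1]
ee_rot: [180.0, 0.0, -72.4]
force: [-0.6, 0.5, -0.1]
gripper_width: 91.3
circle [ 492.6 -406.7] 47.7 rect [ 492.7 -406.6] [46.8 47.3] 43 z 106.4 3670
circle [ 492.9 -406.7] 103.8 rect [ 498.4 -404.9] [ 92.  103.2] 17 z 6.3 5290
scene
circle [682.1 -73.6] 44.4 rect [682.9 -72.9] [41.9 39.8] 63 z 73.7 193
circle [512.1 414.4] 71.3 rect [513.3 414.8] [67.2 68.8] 66 z 79.6 704
circle [467.8 118.6] 68.7 rect [469.6 120.7] [62.3 60.3] 61 z 76.4 389
circle [ 495.4 -407.5] 53.8 rect [ 494.1 -405.2] [51.1 44.5] 48 z 107.7 144
circle [ 617.9 -255.5] 69.8 rect [ 618. -255.] [58.2 51.9] 60 z 86.0 291
circle [371.4 278.7] 87.2 rect [372.4 278.4] [62.3 63.1] 70 z 37.2 469
circle [745.9  67.7] 43.2 rect [746.1  68.1] [41.3 38.6] 41 z 49.6 236
side
circle [680.4 -72.8] 43.5 rect [679.4 -71.6] [39.3 40.3] 33 z 72.2 187
circle [509.2 416.3] 68.9 rect [508.7 415.5] [66.3 67.9] 66 z 78.1 1538
circle [466.1 121.4] 62.9 rect [465.6 121.2] [60.9 60.6] 44 z 75.4 759
circle [ 491.  -405.7] 49.7 rect [ 491.2 -405.4] [45.2 48. ] 9 z 106.6 202
circle [ 616.4 -253.7] 68.2 rect [ 616.1 -254. ] [51.7 54.6] 60 z 85.2 304
circle [367.8 278.1] 81.4 rect [367.6 278.6] [60.  60.8] 71 z 35.7 1410
circle [742.9  71.2] 44.5 rect [741.3  70.9] [39.9 42.2] 46 z 48.3 207
```

View pics/scene1.png

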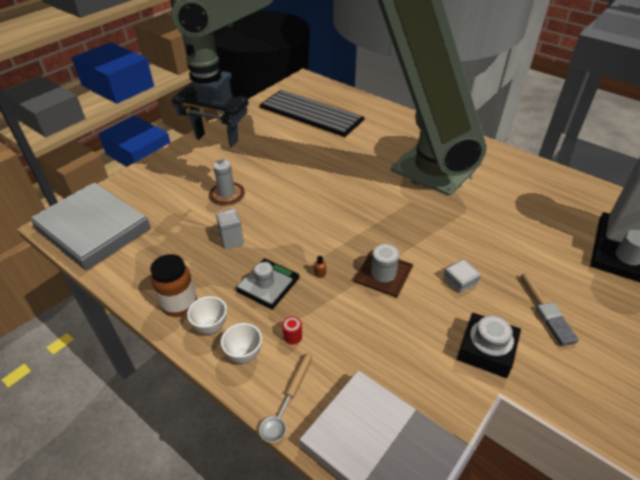

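The final view shows the four tins upright and centred: small on the scale (264,275), flat on the meter (493,333), stout in the tray (384,262) and tall on the mat (224,180). The square tins and the red one are where they were, and the gripper is clear.

```bash
python3 -c "
from workcell import env
print(env.job_done())"
```

```text
the job is handed in; nothing more can be done
None
```

All four round tins are in their places, in the order asked. I lowered each one slowly until the wrist sensor showed 5–8 N of contact, then opened the jaws. The job was handed in at about 40 s of the 112 s allowed.

- **Centring:** after release, the wrist camera put every tin within about 1 mm of the middle of its place, and each lid was at the height expected for a tin standing upright. The two fixed cameras differ from each other by up to about 5 mm, but they differed by about as much before anything moved.
- **Everything else:** the square tins and the red look-alike measured within about 2 mm of where they started, which is within the noise. The gripper was open and clear, about 75 mm above the tall tin. No check failed.

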